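# Unlock the tea chest and prop its lid

### The arm

A 6-joint arm with a two-finger parallel gripper is mounted at the origin on the work surface. World frame = base frame: x ahead of the robot, y to its left, z up, the work surface at z = 0. Lengths are in mm, angles in rad, forces in N, time in s.
With the tool pointing down it reaches from about 400 to 925 mm from the base axis. Payload 12.5 kg.
Tool frame: the origin (TCP) lies at the centre of the arm's flange, where the gripper is bolted on; the fingertips stand 190 mm ahead of it and the grasp point (between the pads) lies env.grip_point_offset ahead of it (env.grip_point_offset is the distance from the TCP to the grasp point, in mm); z points along the fingers, x is the direction in which the jaws open and shut, and the axes are right-handed (so a half turn about z gives the same grasp; the last joint's range is limited). The gripper opens to 95 mm and grips with 3 to 60 N. Pads are 20 mm wide; open, the fingers measure 119 mm over their backs; the gripper's body (75 mm by 180 mm) begins 59 mm behind the grasp point.
Start: joints at [-1.388, 0.491, 1.559, -0, 1.092, -0.106], TCP at [178.021, -599.111, 404.761] pointing down, gripper open.
Joint ranges: [-3.1, 3.1], [-0.84, 2.19], [0.05, 2.79], [-1.13, 4.28], [0.06, 2.93], [-2.69, 2.69]. Speed limits (rad/s): [2.22, 2.22, 2.79, 3.14, 3.14, 3.14].

### API

Orientations are given as [roll, pitch, yaw] about the fixed x, y, z axes, in that order (R = Rz(yaw) Ry(pitch) Rx(roll)).
In Python, from cell import state, read_camera, camera_model, job_done, env gives the robot as it stands.
- The arm moves only by the tool arm_command, never from a script. Its argument "steps" is a list of rows, each a list of 6 numbers: the shift along the tool's x, y, z in cm, then the turn, a rotation vector about the tool's x, y, z in degrees. In form: [[dx, dy, dz, rx, ry, rz], ...]. A call has 1 to 12 rows; each row is the pose to reach, as a shift and turn from the pose commanded when the call began, along the tool's axes at that moment; what a row does not reach only later rows make up. A row lasts 1/12 s, in which the tool goes at most 41.7 mm and 7.16 degrees, less where a joint would pass 70% of its speed; a pose out of reach is approached as far as the arm can. A call with a gripper value outside its range is refused whole. "jaw" is the finger opening in cm, from 0 to 9.51, set as the call begins (left out, the last holds). The fingers move at their own pace and stop on an object; the grip force is fixed at half the most. Time passes only in rows, so rows that repeat a pose let the fingers close. It gives the time, the measured TCP pose, the force and the opening at its end, in the units of the state.
- state(): the state, without advancing time (a new reading comes with each control period).
- read_camera(name): name is "scene" or "side" or "wrist"; returns the picture (400x640x3 uint8, red, green, blue); there is no depth.
- camera_model(name): a dict with "K" (3x3 intrinsics, pixels), "xyz" and "rotation" of the camera in the world. Camera axes: x right, y up, looking along -z (the intrinsics and any distortion apply to the point x, -y, -z); pixel columns grow to the right and rows downward; lengths in mm; the calibration is good to about 2 mm. A picture is of the moment at which its call begins: read the wrist's pose just before it. camera_model takes no time and is no camera call; for the wrist camera it gives the pose at the moment of the call.
- job_done(): hands the job in, once; it reports no verdict.
The state is a dict: "t": time; "joints": joint angles; "qvel": joint speeds; "tau": joint torques, N m; "eef_pos": TCP position; "tcp_rot": TCP orientation; "ft_force": force on the tool from outside, world axes, zero at the start; "moment": the same for the moment, N m; "opening": opening from 0.0 (shut) to 1.0 (fully open).
Only numpy, scipy, OpenCV 4.12 (cv2) and the standard library are available. Lean on these libraries where they do the work, as an engineer would, in place of code of your own. Each camera call takes 0.05 s, during which the arm holds its last target. There are 200 camera calls.

### The job

Open the wooden tea chest and leave its lid propped: one of the two push-push catches on its sloping front is locked (its end stands deeper, which you can feel), so find it and click it free, then raise the lid until it stands upright, flip the steel stay inside the chest up to its stop, and lower the lid until it rests on the stay. Leave the other tea things standing where they are.

Things in the scene. Friction and masses are not known exactly. Their poses are not given: they have to be found in the camera images.
- chest: Fixed wooden tea chest: open box 170 x 240 x 90 mm (x, y, z), walls 8 mm, lid hinged at the back, desk-like sloping front. Origin: centre of the box's underside. It stands sideways: x points from front to back, about along world y, z up. The slope falls to the front from 78 mm high at x -85 mm to 36 mm at x -159 mm; its outward normal is (-0.5, 0, 0.866), 30 degrees from vertical.
- catch_left (a point): Fixed point on the slope, (-118, 75, 59) mm in the chest's frame, on the axis of the +y-side push-push catch: round flat-ended steel plunger, 38 mm wide, in a 48 mm collar 4 mm high, moving along the slope's normal. Its end stands 20 mm off the slope when out (free), 11.5 mm when in (locked), 5.5 mm fully pressed. No reading tells its state. At the start just one catch is in, either one.
- catch_right (a point): The same point of the other catch, on the -y side, at (-118, -75, 59) mm. Springs push the catches out: 3.5 N to start one from out, 4.5 N when in, 5 N at full stroke, plus inertia. Pressed slowly (under 50 mm/s) to the end and let go, a catch changes from in to out or out to in; a jab or a push over 1 mm short may not click. While either is in, its bolt keeps the lid shut (2 mm play).
- lid (a joint): Lid angle, rad: 0 closed, 1.57 upright, stop at 1.65; resting on the raised stay it reads about 0.78. 12 mm board, 178 x 250 mm, about 0.42 kg, underside 90 mm high when closed. Hinge axis: parallel to y through (85, 0, 90) mm of the chest's frame. The stiff hinge holds the lid where it is left above 1.3 rad; lower down it sinks.
- lid_knob (a point): Centre of the lid's pull: an upright wooden disc, 36 mm wide and 16 mm thick along y, on a 12 mm wide neck, 33 mm in front of the lid's front edge, on the middle line; it moves with the lid, 205 mm from the hinge axis. Lid closed: at (-120, 0, 96) mm in the chest's frame. Can be pinched along y from above at every lid angle.
- stay (a joint): Stay angle, rad: 0 lying level in the chest, pointing to the back; growing as it is flipped up; 1.2 at its stop, leaning a little to the back. A stiff pivot (0.05 N m) keeps it where it is left.
- stay_grip (a point): Point on the stay's centre line, 70 mm from its pivot. The stay: steel bar 12 x 12 mm, 112 mm long, its end rounded to 8 mm radius; pivot axis parallel to y through (-55, 0, 72) mm of the chest's frame, between two 6 mm steel cheeks. It lies under the closed lid; once the lid is open it can be pinched along y from above.
- tin: Bystander: steel tea tin 62 x 65 x 52 mm, loose on the chest's floor in its -y half; origin at the centre of its underside.
- saucers: Bystander: stack of three white saucers, 140 mm in diameter, 40 mm high; origin at the centre of its underside.
- teapot: Bystander: brown glass teapot, 132 mm in diameter and 120 mm high, spout towards its +y and handle towards -y (each to 105 mm); origin at the centre of its underside.
- caddy: Bystander: steel tea caddy with a twist cap, 80 mm in diameter, 130 mm high; origin at the centre of its underside.
- coasters: Bystander: round plastic coaster box, 106 mm in diameter, 57 mm high; origin at the centre of its underside.
- mug: Bystander: white mug, 80 mm in diameter, 90 mm high, handle at its +y; origin at the centre of its underside.
- spoon: Bystander: steel spoon, 150 mm long, lying flat along its x.

How it is judged:
By the outcome, as a careful person would: the job done as asked, in the order asked, and still so for the second after the job is handed in, with the robot touching nothing.
It also fails if it takes over 69 s, if anything falls off the work surface, if the arm or the gripper's body presses on something with over 40 N, if the wrist force passes 120 N, or if a joint passes its speed limit or range.

## Working session

There is one attempt and no reset: what is moved stays moved. The work goes in short steps, Python scripts to look and compute and a tool call to move; the robot and the scene stay as the last step left them, time stands still between calls to the robot, and variables do not carry over. Pictures are saved under pics/ and viewed, about 8 in all and at most 12, crops included, and the job is handed in when it is done.

Besides the shell and the picture viewer there is one more tool, called after "Call:" in YAML: its name, and indented under it one key for each argument. arm_command: Moves the arm, as the interface text tells. Its arguments: {"type":"object","properties":{"steps":{"type":"array"},"jaw":{"type":"number"}},"required":["steps"]}

```bash
mkdir -p pics; ls; python3 - <<'E'
from cell import *
import cv2
s=state();print(s); print(env.grip_point_offset)
for n in("scene","side"):
    cv2.imwrite(f"pics/{n}0.png",read_camera(n)[:,:,::-1]); m=camera_model(n);print(n,m)
E
```

```text
pics
{'t': 0.0, 'joints': array([-1.38759789e+00,  4.91566512e-01,  1.55944697e+00,  2.19802184e-05,
        1.09168829e+00, -1.05598257e-01]), 'qvel': array([-1.92660702e-04, -1.05978946e-03,  8.97640258e-04, -1.05988171e-04,
       -2.54405242e-03, -5.17484224e-05]), 'tau': array([ 9.59865101e-04, -6.12643433e+01, -2.58177763e+01,  6.92922994e-02,
        4.82746842e-02, -1.13828701e-04]), 'eef_pos': array([ 178.01827541, -599.08044813,  404.15816391]), 'tcp_rot': array([-3.14145637e+00,  1.10088017e-03, -1.28200970e+00]), 'ft_force': array([-1.12574348, -0.68296884,  0.07109486]), 'moment': array([-0.05046031,  0.01424777,  0.0393065 ]), 'opening': 0.9996228710134706}
171.3
scene {'K': array([[396.86984784,   0.        , 317.29975943],
       [  0.        , 396.86984784, 196.51907436],
       [  0.        ,   0.        ,   1.        ]]), 'xyz': array([ 985.32017012, -688.96297438,  796.30118524]), 'rotation': array([ 0.85393381, -0.02032161,  0.53925514])}
side {'K': array([[501.55996123,   0.        , 321.57875456],
       [  0.        , 501.55996123, 205.92229544],
       [  0.        ,   0.        ,   1.        ]]), 'xyz': array([ 70.3885525 , 616.65866708, 953.41233071]), 'rotation': array([ 0.75064565, -0.01780397, -2.43175223])}
```

View pics/scene0.png

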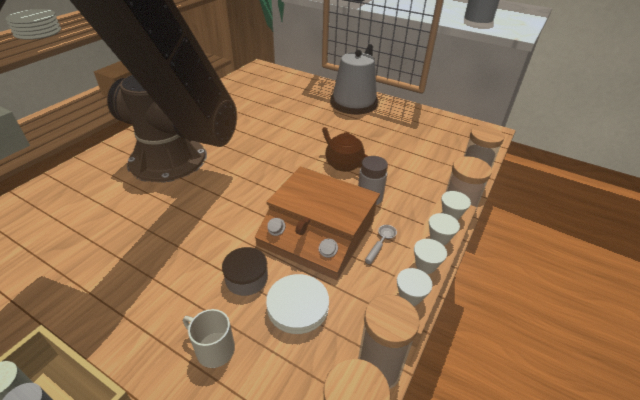

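View pics/side0.png

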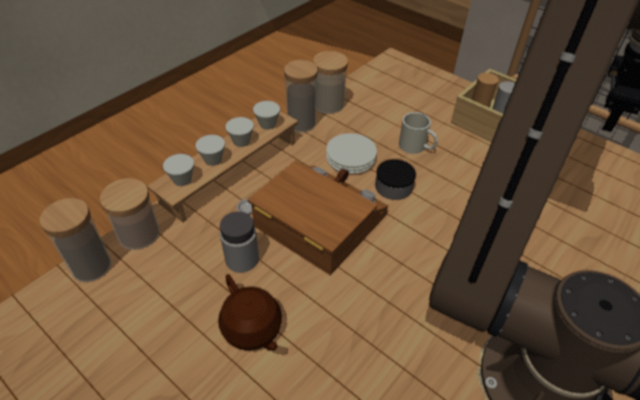

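```bash
python3 - <<'E'
import cv2
a=cv2.imread("pics/scene0.png")[160:280,245:405];cv2.imwrite("pics/c1.png",cv2.resize(a,None,fx=5,fy=5,interpolation=2))
E
```

```text
(no output)
```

View pics/c1.png

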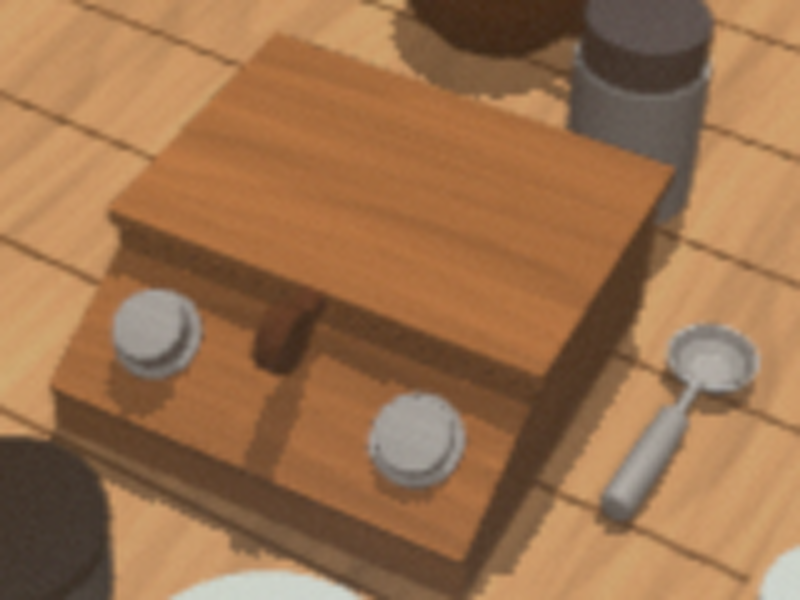

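```bash
cat > h.py <<'E'
import numpy as np, cv2
from scipy.spatial.transform import Rotation as R
from scipy.optimize import least_squares
from cell import *
def proj(m,P):
    r=m["rotation"]; Rm=np.array(r) if np.ndim(r)==2 else R.from_euler("xyz",r).as_matrix()
    c=(np.atleast_2d(P)-m["xyz"])@Rm; K=m["K"]
    return np.c_[K[0,2]-K[0,0]*c[:,0]/c[:,2],K[1,2]+K[1,1]*c[:,1]/c[:,2]]
def w(p,P):
    c,s=np.cos(p[2]),np.sin(p[2]);P=np.atleast_2d(P).astype(float)
    return np.c_[p[0]+c*P[:,0]-s*P[:,1],p[1]+s*P[:,0]+c*P[:,1],P[:,2]]
E
python3 - <<'E'
from h import *
m=camera_model("scene")
P=[(91,125,102),(-87,125,102),(-87,-125,102),(91,-125,102),(-159,120,36),(-159,-120,36)]
px=np.array([(278,35),(112,213),(545,378),(672,170),(55,388),(465,560)])/5+[245,160]
f=lambda p:(proj(m,w(p,P))-px).ravel()
r=least_squares(f,[500,-400,1.57]);print(r.x,r.fun.round(1))
n=np.array([-.5,0,.866])
for y in(75,-75):
  for d in(4,5.5,11.5,20):
    print(y,d,((proj(m,w(r.x,np.array([-118,y,59])+n*d))-[245,160])*5).round(1))
np.save("pose.npy",r.x)
for p in [(-118,75,59),(-118,-75,59),(-120,0,96),(-55,0,72)]:print(w(r.x,p))
def bp(u,v,z):
    g=lambda q:(proj(m,[q[0],q[1],z])-[u,v])[0]
    return least_squares(g,[500,-400]).x
print("saucers",bp(298,298,40),"coaster",bp(246,264,57),"caddy",bp(374,165,130),"teapot",bp(346,140,100),"mug",bp(212,322,90),"spoon",bp(386,234,8))
E
```

```text
[607.17632951   7.21774072   1.62834917] [-0.4 -0.8 -0.7 -0.7  0.5 -0.1  1.5 -0.8 -1.3  0.1  0.3  1.1]
75 4 [[160.  335.2]]
75 5.5 [[159.1 334.3]]
75 11.5 [[155.5 330.8]]
75 20 [[150.4 325.9]]
-75 4 [[420.5 440.4]]
-75 5.5 [[420.  439.6]]
-75 11.5 [[417.7 436.6]]
-75 20 [[414.4 432.2]]
[[ 539.08799424 -114.90096628   59.        ]]
[[ 688.8396381  -106.27280528   59.        ]]
[[ 614.07885832 -112.58357437   96.        ]]
[[610.33998855 -47.69119536  72.        ]]
saucers [ 693.91099081 -256.28363064] coaster [ 544.58350565 -251.22084359] caddy [670.26892592 175.97477382] teapot [523.47548149 289.32814192] mug [ 599.10434556 -420.93025259] spoon [774.20669029  61.87151439]
```

```bash
cat >> h.py <<'E'
p=np.load("pose.npy")
def axes(tilt):  # tool z in the chest x-z plane: tilt from down to chest +x; tool x = -chest y
    yc=w([0,0,p[2]],[0,1,0])[0]; z=w([0,0,p[2]],[np.sin(tilt),0,-np.cos(tilt)])[0]
    x=-yc; return np.c_[x,np.cross(z,x),z]
def go(pc,tilt,off,pos=None,rot=None):
    """delta (cm, deg) bringing the point off mm ahead of TCP to chest point pc"""
    s=state(); R0=R.from_euler("xyz",s["tcp_rot"] if rot is None else rot); x0=s["eef_pos"] if pos is None else pos
    A=axes(tilt); t=w(p,pc)[0]-off*A[:,2]
    d=R0.inv().apply(t-x0)/10; r=(R0.inv()*R.from_matrix(A)).as_rotvec(degrees=True)
    print("tcp",t.round(1),"row",d.round(2).tolist(),r.round(1).tolist(),"dist",np.linalg.norm(d).round(1),"ang",np.linalg.norm(r).round(1))
def where(off):  # tip in the chest frame
    s=state();A=R.from_euler("xyz",s["tcp_rot"]).as_matrix();q=s["eef_pos"]+off*A[:,2]-[p[0],p[1],0]
    c,sn=np.cos(p[2]),np.sin(p[2]);print(s["t"],"chest",np.round([c*q[0]+sn*q[1],-sn*q[0]+c*q[1],q[2]],1),"F",s["ft_force"].round(1),"op",round(s["opening"],3),s["joints"].round(2))
n=np.array([-.5,0,.866]);cl=np.array([-118,75,59.]);cr=np.array([-118,-75,59.])
E
python3 -c "
from h import *
where(190)
go(cr+n*70,np.pi/6,190)"
```

```text
0.1 chest [-580.5  463.4  214.2] F [ 0.2  0.1 -0.2] op 0.999 [-1.39  0.49  1.56  0.    1.09 -0.11]
tcp [ 696.3 -236.1  284.2] row [-20.03, -60.02, 12.03] [25.3, -20.0, -74.9] dist 64.4 ang 81.5
```

Call:
arm_command:
  steps:
    - [-20,-60,2,25.3,-20,-74.9]
    - [-20,-60,2,25.3,-20,-74.9]
    - [-20,-60,2,25.3,-20,-74.9]
    - [-20,-60,2,25.3,-20,-74.9]
    - [-20,-60,2,25.3,-20,-74.9]
    - [-20,-60,2,25.3,-20,-74.9]
    - [-20,-60,2,25.3,-20,-74.9]
    - [-20,-60,2,25.3,-20,-74.9]
    - [-20,-60,2,25.3,-20,-74.9]
    - [-20,-60,2,25.3,-20,-74.9]
    - [-20,-60,2,25.3,-20,-74.9]
    - [-20,-60,2,25.3,-20,-74.9]
  jaw: 0

```text
t: 1.1
eef_pos: [589.0, -311.2, 388.4]
tcp_rot: [-2.616, -0.002, 0.064]
ft_force: [0.3, -0.7, -1.0]
opening: 0.215
```

```bash
python3 -c "
from h import *
where(190)
go(cr+n*50,np.pi/6,190)"
```

```text
1.1 chest [-221.5   36.8  224. ] F [ 0.3 -0.7 -1. ] op 0.215 [-0.63  0.61  1.42  0.4   1.48 -0.81]
tcp [ 695.7 -226.1  266.8] row [11.18, -0.65, 14.45] [-0.1, 0.1, 0.4] dist 18.3 ang 0.4
```

Call:
arm_command:
  steps:
    - [11.2,-0.6,6,0,0,0.4]
    - [11.2,-0.6,12,0,0,0.4]
    - [11.2,-0.6,14.4,0,0,0.4]
    - [11.2,-0.6,14.4,0,0,0.4]
    - [11.2,-0.6,14.4,0,0,0.4]
    - [11.2,-0.6,14.4,0,0,0.4]
    - [11.2,-0.6,14.4,0,0,0.4]
    - [11.2,-0.6,14.4,0,0,0.4]

```text
t: 1.77
eef_pos: [694.6, -230.4, 268.8]
tcp_rot: [-2.62, 0.002, 0.051]
ft_force: [-1.0, -0.7, 0.2]
opening: 0.001
```

```bash
python3 -c "
from h import *
where(190)
go(cr+n*25,np.pi/6,190)
cv2.imwrite('pics/w1.png',read_camera('wrist')[:,:,::-1])
m=camera_model('wrist')
for d in (4,11.5,20): print(proj(m,w(p,np.array([cr+n*d,cl+n*d]))).round(0).tolist())
"
```

```text
1.7667 chest [-147.6  -74.   104.1] F [-1.  -0.7  0.2] op 0.001 [-0.46  0.81  1.34  0.47  1.3  -0.71]
tcp [ 695.  -213.6  245.2] row [0.13, -0.28, 2.88] [0.1, -0.1, -0.4] dist 2.9 ang 0.4
[[319.0, 209.0], [132.0, 210.0]]
[[319.0, 212.0], [126.0, 213.0]]
[[319.0, 216.0], [119.0, 217.0]]
```

View pics/w1.png

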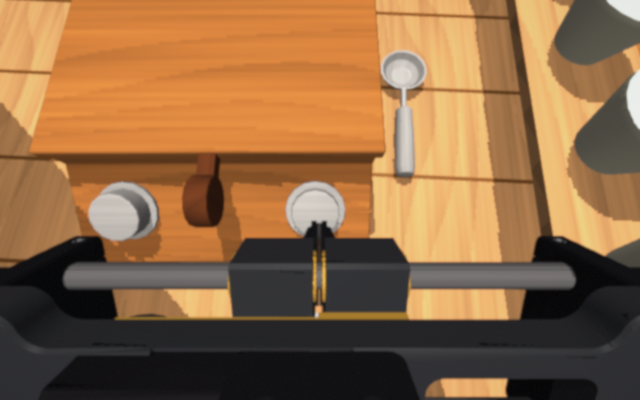

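Call:
arm_command:
  steps:
    - [-0.05,-0.28,1.5,0,0,0]
    - [-0.05,-0.28,2.8,0,0,0]
    - [-0.05,-0.28,3.0,0,0,0]
    - [-0.05,-0.28,3.2,0,0,0]
    - [-0.05,-0.28,3.4,0,0,0]
    - [-0.05,-0.28,3.4,0,0,0]
    - [-0.05,-0.28,3.4,0,0,0]

```text
t: 2.4
eef_pos: [693.4, -210.2, 239.5]
tcp_rot: [-2.619, 0.003, 0.051]
ft_force: [-0.1, 1.3, -0.4]
opening: 0.005
```

```bash
python3 -c "
from h import *
where(190)
go(cr+n*15,np.pi/6,190)"
```

```text
2.4 chest [-127.2  -73.7   74.8] F [-0.1  1.3 -0.4] op 0.005 [-0.44  0.83  1.38  0.49  1.23 -0.72]
tcp [ 694.7 -208.6  236.5] row [0.14, 0.02, 0.33] [0.1, -0.1, -0.4] dist 0.4 ang 0.4
```

Call:
arm_command:
  steps:
    - [0.0,0,0.1,0,0,0]
    - [0,0,0.2,0,0,0]
    - [0,0,0.3,0,0,0]
    - [0,0,0.4,0,0,0]
    - [0,0,0.4,0,0,0]
    - [0,0,0.4,0,0,0]

```text
t: 2.9
eef_pos: [693.2, -207.9, 235.6]
tcp_rot: [-2.619, 0.003, 0.052]
ft_force: [-0.1, 0.4, -0.6]
opening: 0.005
```

Call:
arm_command:
  steps:
    - [0,0,0.1,0,0,0]
    - [0,0,0.2,0,0,0]
    - [0,0,0.2,0,0,0]
    - [0,0,0.2,0,0,0]

```text
t: 3.23
eef_pos: [693.2, -207.0, 234.1]
tcp_rot: [-2.619, 0.003, 0.052]
ft_force: [0.3, -0.8, 2.1]
opening: 0.009
```

Call:
arm_command:
  steps:
    - [0,0,0.1,0,0,0]
    - [0,0,0.2,0,0,0]
    - [0,0,0.2,0,0,0]
    - [0,0,0.2,0,0,0]

```text
t: 3.57
eef_pos: [693.1, -206.0, 232.3]
tcp_rot: [-2.619, 0.003, 0.052]
ft_force: [-0.8, -1.9, 3.5]
opening: 0.005
```

```bash
python3 -c "
from h import *
where(190)"
```

```text
3.5667 chest [-123.   -73.7   67.6] F [-0.8 -1.9  3.5] op 0.005 [-0.43  0.84  1.39  0.49  1.22 -0.72]
```

Contact came at about 12 mm, so the right catch is the locked one. Next I press it slowly to the end.

Call:
arm_command:
  steps:
    - [0,0,0.1,0,0,0]
    - [0,0,0.2,0,0,0]
    - [0,0,0.3,0,0,0]
    - [0,0,0.4,0,0,0]
    - [0,0,0.5,0,0,0]
    - [0,0,0.55,0,0,0]
    - [0,0,0.55,0,0,0]
    - [0,0,0.55,0,0,0]

```text
t: 4.23
eef_pos: [692.9, -204.0, 229.2]
tcp_rot: [-2.62, 0.002, 0.051]
ft_force: [-4.6, -7.1, 16.2]
opening: 0.004
```

```bash
python3 -c "
from h import *
where(190)"
```

```text
4.2333 chest [-121.1  -73.7   64.4] F [-4.6 -7.1 16.2] op 0.004 [-0.43  0.84  1.4   0.49  1.21 -0.73]
```

Call:
arm_command:
  steps:
    - [0,0,-0.2,0,0,0]
    - [0,0,-0.4,0,0,0]
    - [0,0,-0.6,0,0,0]
    - [0,0,-0.8,0,0,0]
    - [0,0,-1.0,0,0,0]
    - [0,0,-1.1,0,0,0]
    - [0,0,-1.1,0,0,0]
    - [0,0,-1.1,0,0,0]
    - [0,0,-1.1,0,0,0]

```text
t: 4.98
eef_pos: [693.3, -208.6, 236.9]
tcp_rot: [-2.619, 0.003, 0.052]
ft_force: [0.2, -1.6, 3.8]
opening: 0.004
```

```bash
python3 -c "
from h import *
where(190)
kn=[-120,1.5,96]
go(cr+n*60,np.pi/6,190)
go([-120,1.5,96+60],0,171.3)
go([-120,1.5,96],0,171.3)"
```

```text
4.9833 chest [-125.7  -73.6   72.3] F [ 0.2 -1.6  3.8] op 0.004 [-0.43  0.83  1.39  0.49  1.23 -0.72]
tcp [ 696.  -231.1  275.5] row [0.15, 0.03, -4.47] [0.1, -0.0, -0.4] dist 4.5 ang 0.4
tcp [ 612.6 -112.7  327.3] row [-7.59, -13.16, -2.82] [-29.9, 0.1, -0.4] dist 15.5 ang 29.9
tcp [ 612.6 -112.7  267.3] row [-7.57, -10.17, 2.38] [-29.9, 0.1, -0.4] dist 12.9 ang 29.9
```

The plunger now follows out to about 15 mm with 4 N on it, so it has clicked free. Next is the knob.

Call:
arm_command:
  steps:
    - [0,0,-4,0,0,0]
    - [0,0,-6,0,0,0]
    - [-7.6,-13.2,-6,-29.9,0,-0.4]
    - [-7.6,-13.2,-4,-29.9,0,-0.4]
    - [-7.6,-13.2,-2.8,-29.9,0,-0.4]
    - [-7.6,-13.2,-2.8,-29.9,0,-0.4]
    - [-7.6,-13.2,-2.8,-29.9,0,-0.4]
    - [-7.6,-13.2,-2.8,-29.9,0,-0.4]
    - [-7.6,-13.2,-2.8,-29.9,0,-0.4]
    - [-7.6,-13.2,-2.8,-29.9,0,-0.4]
    - [-7.6,-13.2,-2.8,-29.9,0,-0.4]
  jaw: 5

```text
t: 5.9
eef_pos: [612.8, -113.2, 326.6]
tcp_rot: [-3.14, 0.002, 0.057]
ft_force: [0.2, -0.1, 0.6]
opening: 0.525
```

```bash
python3 -c "
from h import *
where(171.3)
go([-120,1.5,96],0,171.3)
cv2.imwrite('pics/w2.png',read_camera('wrist')[:,:,::-1])
m=camera_model('wrist')
print(proj(m,w(p,[[-120,0,96+18],[-87,125,102],[-87,-125,102],cr+n*20,cl+n*20])).round(0).tolist())
"
```

```text
5.9 chest [-120.2    1.7  155.3] F [ 0.2 -0.1  0.6] op 0.525 [-0.29  0.57  1.64  0.    0.93 -0.35]
tcp [ 612.6 -112.7  267.3] row [-0.0, -0.04, 5.93] [-0.1, 0.1, -0.0] dist 5.9 ang 0.2
[[320.0, 224.0], [148.0, 175.0], [493.0, 175.0], [409.0, 217.0], [231.0, 217.0]]
```

View pics/w2.png

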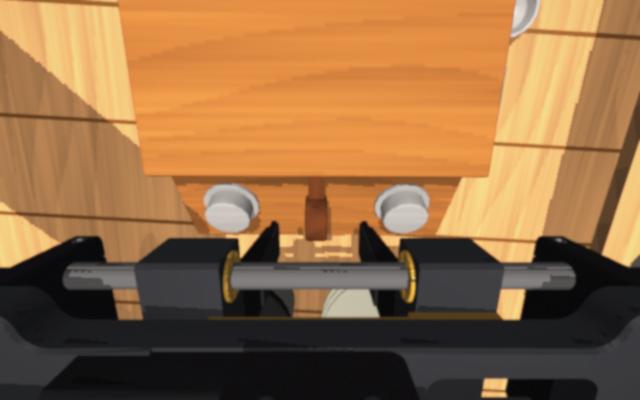

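Call:
arm_command:
  steps:
    - [-0.1,0,2,0,0,0]
    - [-0.1,0,4,0,0,0]
    - [-0.1,0,5.2,0,0,0]
    - [-0.1,0,5.8,0,0,0]
    - [-0.1,0,5.8,0,0,0]
    - [-0.1,0,5.8,0,0,0]

```text
t: 6.45
eef_pos: [611.6, -112.6, 269.4]
tcp_rot: [-3.141, 0.001, 0.058]
ft_force: [-0.3, -0.6, -0.1]
opening: 0.527
```

Call:
arm_command:
  steps:
    - [0,0,0,0,0,0]
    - [0,0,0,0,0,0]
    - [0,0,0,0,0,0]
    - [0,0,0,0,0,0]
    - [0,0,0,0,0,0]
    - [0,0,0,0,0,0]
  jaw: 1

```text
t: 6.95
eef_pos: [610.8, -112.3, 269.4]
tcp_rot: [-3.141, 0.003, 0.059]
ft_force: [-10.9, -5.3, 13.0]
opening: 0.166
```

```bash
python3 -c "
from h import *
where(171.3)
# arc rows: chest frame offset of the knob; tool y = ? print in tool axes
s=state();R0=R.from_euler('xyz',s['tcp_rot'])
r=np.hypot(205,6);a0=np.arctan2(6,205)
for a in np.linspace(0,1.57,33)[1:]:
  d=np.array([-r*np.cos(a0+a)+r*np.cos(a0),0,r*np.sin(a0+a)-r*np.sin(a0)])
  print(round(a,2),(R0.inv().apply(w([0,0,p[2]],d)[0])/10).round(1).tolist())
"
```

```text
6.95 chest [-119.4    3.8   98.1] F [-10.9  -5.3  13. ] op 0.166 [-0.29  0.64  1.69 -0.    0.81 -0.35]
0.05 [-0.0, -0.1, -1.0]
0.1 [-0.0, -0.2, -2.0]
0.15 [-0.0, -0.3, -3.0]
0.2 [-0.0, -0.5, -4.0]
0.25 [-0.0, -0.8, -5.0]
0.29 [-0.0, -1.1, -5.9]
0.34 [-0.0, -1.4, -6.9]
0.39 [-0.0, -1.8, -7.8]
0.44 [-0.0, -2.2, -8.7]
0.49 [-0.0, -2.7, -9.6]
0.54 [-0.0, -3.2, -10.4]
0.59 [-0.0, -3.8, -11.3]
0.64 [-0.0, -4.4, -12.1]
0.69 [-0.0, -5.0, -12.9]
0.74 [-0.0, -5.7, -13.6]
0.78 [-0.0, -6.4, -14.3]
0.83 [-0.0, -7.2, -15.0]
0.88 [-0.0, -8.0, -15.6]
0.93 [-0.0, -8.8, -16.2]
0.98 [-0.0, -9.6, -16.8]
1.03 [-0.0, -10.5, -17.3]
1.08 [-0.1, -11.4, -17.7]
1.13 [-0.1, -12.3, -18.2]
1.18 [-0.1, -13.2, -18.6]
1.23 [-0.1, -14.2, -18.9]
1.28 [-0.1, -15.1, -19.2]
1.32 [-0.1, -16.1, -19.4]
1.37 [-0.1, -17.1, -19.6]
1.42 [-0.1, -18.1, -19.7]
1.47 [-0.1, -19.1, -19.8]
1.52 [-0.0, -20.1, -19.9]
1.57 [-0.0, -21.1, -19.9]
```

Call:
arm_command:
  steps:
    - [-0.1,-0.1,-0.5,0,0,0]
    - [-0.1,-0.1,-1.0,0,0,0]
    - [-0.1,-0.2,-2,0,0,0]
    - [-0.1,-0.3,-3,0,0,0]
    - [-0.1,-0.5,-4,0,0,0]
    - [-0.1,-0.5,-4,0,0,0]

```text
t: 7.45
eef_pos: [609.9, -106.5, 311.6]
tcp_rot: [-3.141, 0.001, 0.059]
ft_force: [-1.1, 4.6, -2.8]
opening: 0.165
```

```bash
python3 -c "
from h import *
where(171.3)
"
```

```text
7.45 chest [-113.6    3.9  140.3] F [-1.1  4.6 -2.8] op 0.165 [-0.28  0.58  1.67  0.    0.89 -0.34]
```

Call:
arm_command:
  steps:
    - [0,-0.3,-1,0,0,0]
    - [0,-0.6,-1.9,0,0,0]
    - [0,-0.9,-2.9,0,0,0]
    - [0,-1.3,-3.8,0,0,0]
    - [0,-1.7,-4.7,0,0,0]
    - [0,-2.2,-5.6,0,0,0]
    - [0,-2.7,-6.4,0,0,0]
    - [0,-3.3,-7.3,0,0,0]
    - [0,-3.9,-8.1,0,0,0]
    - [0,-4.5,-8.9,0,0,0]
    - [0,-5.2,-9.6,0,0,0]
    - [0,-5.9,-10.3,0,0,0]

```text
t: 8.45
eef_pos: [606.8, -48.0, 413.1]
tcp_rot: [-3.141, 0.001, 0.058]
ft_force: [2.9, 2.2, -8.1]
opening: 0.168
```

Call:
arm_command:
  steps:
    - [0,-0.8,-0.7,0,0,0]
    - [0,-1.6,-1.3,0,0,0]
    - [0,-2.4,-1.9,0,0,0]
    - [0,-3.2,-2.5,0,0,0]
    - [0,-4.1,-3.0,0,0,0]
    - [0,-5.0,-3.4,0,0,0]
    - [0,-5.9,-3.9,0,0,0]
    - [0,-6.8,-4.3,0,0,0]
    - [0,-7.8,-4.6,0,0,0]
    - [0,-8.7,-4.9,0,0,0]
    - [0,-8.7,-4.9,0,0,0]

```text
t: 9.37
eef_pos: [601.9, 40.1, 462.1]
tcp_rot: [-3.141, -0.0, 0.059]
ft_force: [5.7, 0.6, -5.2]
opening: 0.165
```

```bash
python3 -c "
from h import *
where(171.3)
"
```

```text
9.3667 chest [ 33.2   3.4 290.8] F [ 5.7  0.6 -5.2] op 0.165 [-0.04  0.41  1.54  0.    1.19 -0.1 ]
```

Call:
arm_command:
  steps:
    - [0,-1,-0.2,0,0,0]
    - [0,-2.0,-0.4,0,0,0]
    - [0,-3.0,-0.5,0,0,0]
    - [0,-4.0,-0.6,0,0,0]
    - [0,-5.0,-0.7,0,0,0]
    - [0,-6.0,-0.7,0,0,0]
    - [0,-6.2,-0.7,0,0,0]
    - [0,-6.2,-0.7,0,0,0]
    - [0,-6.2,-0.7,0,0,0]

```text
t: 10.12
eef_pos: [598.4, 100.9, 469.3]
tcp_rot: [-3.141, -0.001, 0.059]
ft_force: [8.3, 1.4, -2.2]
opening: 0.162
```

```bash
python3 -c "
from h import *
where(171.3)
"
```

```text
10.1167 chest [ 94.1   3.1 298. ] F [ 8.3  1.4 -2.2] op 0.162 [ 0.06  0.41  1.52  0.    1.21 -0.  ]
```

Call:
arm_command:
  steps:
    - [0,0,0,0,0,0]
    - [0,0,0,0,0,0]
    - [0,0,0,0,0,0]
    - [0,0,0,0,0,0]
    - [0,0,-2,0,0,0]
    - [0,0,-5,0,0,0]
    - [0,0,-6,0,0,0]
    - [0,3,-6,0,0,0]
    - [0,7,-6,0,0,0]
    - [0,11,-6,0,0,0]
    - [0,15,-6,0,0,0]
    - [0,15,-6,0,0,0]
  jaw: 4

```text
t: 11.12
eef_pos: [607.1, -55.0, 527.8]
tcp_rot: [3.141, 0.002, 0.054]
ft_force: [0.8, 0.6, -0.1]
opening: 0.423
```

```bash
python3 -c "
from h import *
where(171.3)
a=read_camera('wrist');cv2.imwrite('pics/w3.png',a[:,:,::-1])
m=camera_model('wrist')
print(proj(m,w(p,[[15,0,78],[57,0,78],[-55,0,78],[85,125,90],[85,-125,90],[-85,120,90],[-85,-120,90]])).round(0).tolist())
"
```

```text
11.1167 chest [-62.3   4.  356.5] F [ 0.8  0.6 -0.1] op 0.423 [-0.2   0.38  1.42 -0.    1.35 -0.25]
[[321.0, 119.0], [321.0, 88.0], [321.0, 167.0], [228.0, 65.0], [414.0, 64.0], [241.0, 188.0], [402.0, 188.0]]
```

View pics/w3.png

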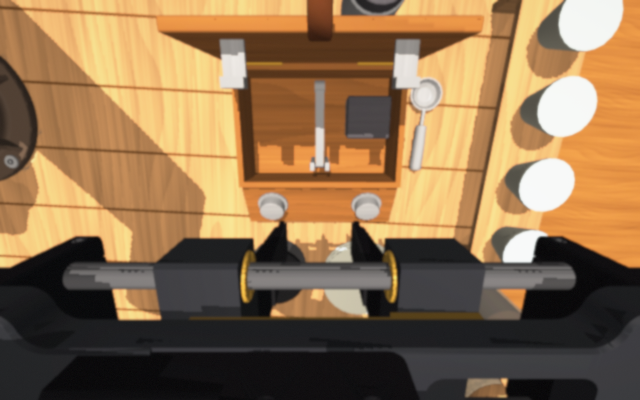

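```bash
python3 -c "
from h import *
m=camera_model('wrist');s=state();print(m['xyz']-s['eef_pos'],m['rotation'])
go([5,2,150],0,171.3)
go([5,2,76],0,171.3)
"
```

```text
[ -3.33187753  70.63034848 -18.54878125] [-0.25620661  0.00108653  0.05431404]
tcp [604.9  12.1 321.3] row [0.18, -6.47, 20.66] [-0.0, 0.1, -0.2] dist 21.7 ang 0.2
tcp [604.9  12.1 247.3] row [0.19, -6.47, 28.06] [-0.0, 0.1, -0.2] dist 28.8 ang 0.2
```

```bash
python3 -c "
from h import *
go([10,2,125],.35,171.3)
go([10,2,74],.35,171.3)
A=axes(.35)
for a in np.arange(0,1.31,.1):
  d=65*np.array([np.cos(a)-1,0,np.sin(a)]);print(round(a,2),(A.T@w([0,0,p[2]],d)[0]/10).round(2).tolist())
"
```

```text
tcp [608.  -41.6 285.9] row [0.2, -1.09, 24.2] [20.0, 0.1, -0.2] dist 24.2 ang 20.0
tcp [608.  -41.6 234.9] row [0.21, -1.09, 29.3] [20.0, 0.1, -0.2] dist 29.3 ang 20.0
0.0 [0.0, 0.0, 0.0]
0.1 [-0.0, -0.19, -0.62]
0.2 [-0.0, -0.32, -1.26]
0.3 [-0.0, -0.39, -1.9]
0.4 [-0.0, -0.39, -2.55]
0.5 [0.0, -0.32, -3.2]
0.6 [0.0, -0.19, -3.84]
0.7 [0.0, 0.0, -4.46]
0.8 [0.0, 0.25, -5.06]
0.9 [0.0, 0.56, -5.63]
1.0 [-0.0, 0.93, -6.16]
1.1 [0.0, 1.35, -6.66]
1.2 [0.0, 1.82, -7.11]
1.3 [0.0, 2.32, -7.52]
```

Call:
arm_command:
  steps:
    - [0.2,-1.1,3,7,0,-0.2]
    - [0.2,-1.1,7,14,0,-0.2]
    - [0.2,-1.1,11,20,0,-0.2]
    - [0.2,-1.1,15,20,0,-0.2]
    - [0.2,-1.1,19,20,0,-0.2]
    - [0.2,-1.1,22,20,0,-0.2]
    - [0.2,-1.1,24,20,0,-0.2]
    - [0.2,-1.1,24.2,20,0,-0.2]
    - [0.2,-1.1,24.2,20,0,-0.2]
    - [0.2,-1.1,24.2,20,0,-0.2]
  jaw: 3

```text
t: 12.0
eef_pos: [608.4, -37.8, 287.6]
tcp_rot: [-2.792, -0.001, 0.062]
ft_force: [0.0, -0.2, 0.2]
opening: 0.315
```

```bash
python3 -c "
from h import *
where(171.3)
a=read_camera('wrist');b=read_camera('side');c=read_camera('scene')
cv2.imwrite('pics/w4.png',cv2.resize(np.vstack([a,np.hstack([cv2.resize(x,(320,200)) for x in(b,c)])]),None,fx=1,fy=1)[:,:,::-1])
m=camera_model('wrist')
print(proj(m,w(p,[[10,0,78],[57,0,78],[-55,0,78]])).round(0).tolist())
go([10,2,74],.35,171.3)
"
```

```text
12.0 chest [ 13.6   1.5 126.7] F [ 0.  -0.2  0.2] op 0.315 [-0.21  0.61  1.71  0.41  0.96 -0.54]
[[320.0, 248.0], [320.0, 185.0], [319.0, 339.0]]
tcp [608.  -41.6 234.9] row [-0.06, 2.13, 4.88] [0.1, -0.0, 0.3] dist 5.3 ang 0.3
```

View pics/w4.png

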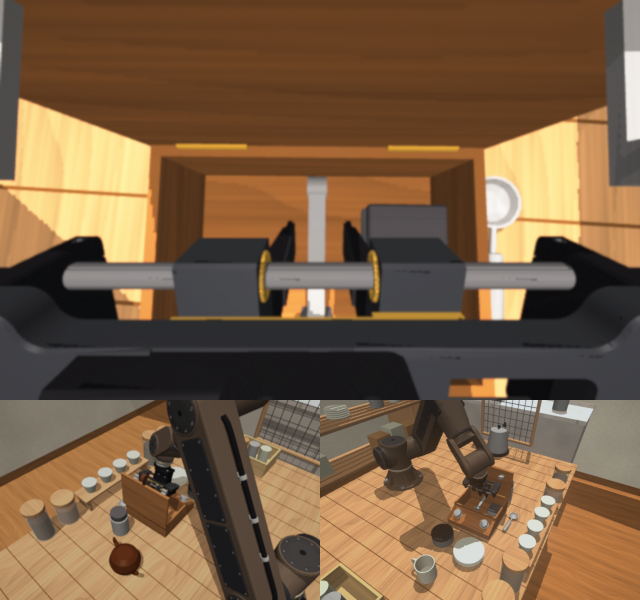

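Call:
arm_command:
  steps:
    - [-0.1,0.7,1.6,0,0,0.3]
    - [-0.1,1.4,3.0,0,0,0.3]
    - [-0.1,1.8,4.1,0,0,0.3]
    - [-0.1,2.1,4.9,0,0,0.3]
    - [-0.1,2.1,4.9,0,0,0.3]
    - [-0.1,2.1,4.9,0,0,0.3]
  jaw: 2.6

```text
t: 12.65
eef_pos: [607.4, -41.3, 233.3]
tcp_rot: [-2.792, 0.002, 0.057]
ft_force: [0.3, -0.3, 0.3]
opening: 0.274
```

Call:
arm_command:
  steps:
    - [0,0,0,0,0,0]
    - [0,0,0,0,0,0]
    - [0,0,0,0,0,0]
    - [0,0,0,0,0,0]
    - [0,0,0,0,0,0]
  jaw: 0.8

```text
t: 13.07
eef_pos: [607.1, -41.4, 233.4]
tcp_rot: [-2.792, 0.003, 0.057]
ft_force: [-3.2, 0.3, 3.0]
opening: 0.126
```

```bash
python3 -c "
from h import *
where(171.3)
"
```

```text
13.0667 chest [10.2  3.3 72.5] F [-3.2  0.3  3. ] op 0.126 [-0.22  0.69  1.74  0.45  0.87 -0.6 ]
```

Gripped at 12 mm, which is the bar's width. Now the flip.

Call:
arm_command:
  steps:
    - [0,-0.2,-0.6,0,0,0]
    - [0,-0.3,-1.25,0,0,0]
    - [0,-0.4,-1.9,0,0,0]
    - [0,-0.4,-2.55,0,0,0]
    - [0,-0.3,-3.2,0,0,0]
    - [0,-0.2,-3.85,0,0,0]
    - [0,0,-4.45,0,0,0]
    - [0,0.25,-5.05,0,0,0]
    - [0,0.55,-5.65,0,0,0]
    - [0,0.95,-6.15,0,0,0]
    - [0,0.95,-6.15,0,0,0]

```text
t: 13.98
eef_pos: [608.9, -72.0, 288.5]
tcp_rot: [-2.791, 0.003, 0.057]
ft_force: [-6.7, 1.7, 0.8]
opening: 0.126
```

```bash
python3 -c "
from h import *
where(171.3)
"
```

```text
13.9833 chest [-20.4   3.3 127.6] F [-6.7  1.7  0.8] op 0.126 [-0.27  0.62  1.69  0.4   0.99 -0.57]
```

Call:
arm_command:
  steps:
    - [0,0.2,-0.25,0,0,0]
    - [0,0.4,-0.5,0,0,0]
    - [0,0.65,-0.75,0,0,0]
    - [0,0.9,-0.95,0,0,0]
    - [0,1.1,-1.1,0,0,0]
    - [0,1.1,-1.1,0,0,0]
    - [0,1.1,-1.1,0,0,0]

```text
t: 14.57
eef_pos: [609.6, -85.5, 294.7]
tcp_rot: [-2.791, 0.003, 0.057]
ft_force: [-6.5, 3.7, -1.1]
opening: 0.123
```

```bash
python3 -c "
from h import *
where(171.3)
"
```

```text
14.5667 chest [-33.8   3.4 133.9] F [-6.5  3.7 -1.1] op 0.123 [-0.29  0.62  1.68  0.39  1.01 -0.58]
```

Call:
arm_command:
  steps:
    - [0,0.2,0,0,0,0]
    - [0,0.4,0,0,0,0]
    - [0,0.4,0,0,0,0]
    - [0,0.4,0,0,0,0]

```text
t: 14.9
eef_pos: [609.8, -88.3, 294.6]
tcp_rot: [-2.788, 0.003, 0.057]
ft_force: [-8.3, 9.3, 12.1]
opening: 0.123
```

```bash
python3 -c "
from h import *
where(171.3)
"
```

```text
14.9 chest [-36.3   3.4 133.9] F [-8.3  9.3 12.1] op 0.123 [-0.29  0.62  1.68  0.39  1.01 -0.59]
```

Call:
arm_command:
  steps:
    - [0,-0.3,0,0,0,0]
    - [0,-0.3,0,0,0,0]
    - [0,-0.3,0,0,0,0]
    - [0,-0.3,-1,0,0,0]
    - [0,-0.3,-3,0,0,0]
    - [0,-0.3,-6,0,0,0]
    - [0,-0.3,-10,0,0,0]
    - [0,-0.3,-14,0,0,0]
    - [0,-0.3,-18,0,0,0]
    - [0,-0.3,-20,0,0,0]
    - [0,-0.3,-20,0,0,0]
  jaw: 3

```text
t: 15.82
eef_pos: [613.9, -156.4, 487.5]
tcp_rot: [-2.796, -0.005, 0.055]
ft_force: [0.5, 0.4, 0.0]
opening: 0.315
```

```bash
python3 -c "
from h import *
where(171.3)
go([-10,3,370],0,171.3)
go([91,3,370],0,171.3)
a=read_camera('wrist');b=read_camera('side');c=read_camera('scene')
cv2.imwrite('pics/w5.png',np.vstack([cv2.resize(a,(480,300)),cv2.resize(np.hstack([b[100:300,190:450],c[150:350,230:490]]),None,fx=1.2,fy=1.2)[:,:624][:,:480] if 0 else cv2.resize(np.hstack([b[100:300,190:450],c[130:330,230:490]]),(480,185))])[:,:,::-1])
"
```

```text
15.8167 chest [-105.7    1.6  326.4] F [0.5 0.4 0. ] op 0.315 [-0.39  0.45  1.41  0.32  1.44 -0.52]
tcp [604.8  -2.9 541.3] row [-0.05, -16.28, 0.15] [-19.8, -0.3, -0.1] dist 16.3 ang 19.8
tcp [598.9  97.9 541.3] row [-0.07, -25.79, 3.57] [-19.8, -0.3, -0.1] dist 26.0 ang 19.8
```

View pics/w5.png

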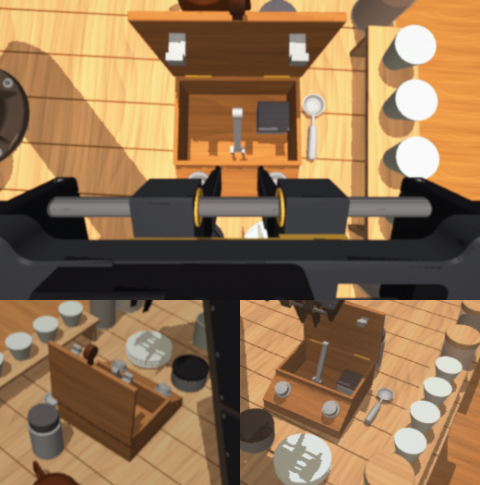

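Call:
arm_command:
  steps:
    - [0,-4,0,-7,0,0]
    - [0,-8,0,-14,0,0]
    - [0,-12,0,-19.8,0,0]
    - [0,-16.3,0.2,-19.8,-0.3,0]
    - [0,-20,1.5,-19.8,-0.3,0]
    - [0,-24,2.9,-19.8,-0.3,0]
    - [0,-25.8,3.6,-19.8,-0.3,0]
    - [0,-25.8,3.6,-19.8,-0.3,0]
    - [0,-25.8,3.6,-19.8,-0.3,0]
    - [0,-25.8,3.6,-19.8,-0.3,0]
  jaw: 4

```text
t: 16.8
eef_pos: [600.2, 99.3, 535.3]
tcp_rot: [-3.138, 0.009, 0.058]
ft_force: [-0.4, 0.5, -0.0]
opening: 0.418
```

```bash
python3 -c "
from h import *
where(171.3)
go([93,3,297],0,171.3)
"
```

```text
16.8 chest [ 92.9   3.3 364. ] F [-0.4  0.5 -0. ] op 0.418 [ 0.05  0.37  1.41  0.    1.37 -0.  ]
tcp [598.8  99.9 468.3] row [-0.07, -0.05, 6.7] [-0.2, 0.5, 0.0] dist 6.7 ang 0.6
```

Call:
arm_command:
  steps:
    - [-0.1,0,2,0,0.3,0]
    - [-0.1,0,4,0,0.5,0]
    - [-0.1,0,6,0,0.5,0]
    - [-0.1,0,6.6,0,0.5,0]
    - [-0.1,0,6.6,0,0.5,0]
    - [-0.1,0,6.6,0,0.5,0]

```text
t: 17.3
eef_pos: [598.8, 99.0, 470.8]
tcp_rot: [-3.138, -0.001, 0.057]
ft_force: [-0.2, -0.5, 0.3]
opening: 0.424
```

Call:
arm_command:
  steps:
    - [0,0,0,0,0,0]
    - [0,0,0,0,0,0]
    - [0,0,0,0,0,0]
    - [0,0,0,0,0,0]
    - [0,0,0,0,0,0]
    - [0,0,0,0,0,0]
  jaw: 1

```text
t: 17.8
eef_pos: [598.4, 99.9, 470.8]
tcp_rot: [-3.138, -0.002, 0.058]
ft_force: [-0.4, -0.5, 4.1]
opening: 0.164
```

```bash
python3 -c "
from h import *
where(171.3)
s=state();R0=R.from_euler('xyz',s['tcp_rot'])
r=np.hypot(205,6);a0=np.arctan2(6,205);A=1.585
for a in np.arange(1.535,.73,-.05):
  d=np.array([-r*np.cos(a0+a)+r*np.cos(a0+A),0,r*np.sin(a0+a)-r*np.sin(a0+A)])
  print(round(a,2),(R0.inv().apply(w([0,0,p[2]],d)[0])/10).round(1).tolist())
"
```

```text
17.8 chest [ 93.7   3.  299.5] F [-0.4 -0.5  4.1] op 0.164 [ 0.06  0.41  1.52  0.    1.21 -0.  ]
1.54 [-0.0, 1.0, -0.0]
1.48 [-0.0, 2.1, 0.0]
1.43 [-0.0, 3.1, 0.1]
1.38 [-0.0, 4.1, 0.2]
1.33 [-0.0, 5.1, 0.4]
1.28 [-0.0, 6.1, 0.6]
1.23 [-0.0, 7.1, 0.9]
1.18 [-0.0, 8.1, 1.2]
1.13 [-0.0, 9.0, 1.6]
1.08 [-0.0, 9.9, 2.0]
1.03 [-0.0, 10.9, 2.5]
0.98 [-0.0, 11.7, 3.0]
0.93 [-0.0, 12.6, 3.6]
0.88 [-0.0, 13.4, 4.2]
0.83 [-0.0, 14.2, 4.8]
0.78 [-0.0, 15.0, 5.5]
0.73 [-0.0, 15.7, 6.2]
```

Call:
arm_command:
  steps:
    - [0,1.0,0,0,0,0]
    - [0,2.1,0,0,0,0]
    - [0,3.1,0.1,0,0,0]
    - [0,4.1,0.2,0,0,0]
    - [0,5.1,0.4,0,0,0]
    - [0,6.1,0.6,0,0,0]
    - [0,7.1,0.9,0,0,0]
    - [0,8.1,1.2,0,0,0]
    - [0,9.0,1.6,0,0,0]
    - [0,9.9,2.0,0,0,0]
    - [0,10.9,2.5,0,0,0]
    - [0,11.7,3.0,0,0,0]

```text
t: 18.8
eef_pos: [605.0, -18.2, 439.6]
tcp_rot: [-3.138, -0.001, 0.057]
ft_force: [-4.6, -2.0, 5.7]
opening: 0.169
```

Call:
arm_command:
  steps:
    - [0,0.4,0.3,0,0,0]
    - [0,0.9,0.6,0,0,0]
    - [0,1.3,0.9,0,0,0]
    - [0,1.7,1.2,0,0,0]
    - [0,2.1,1.5,0,0,0]
    - [0,2.5,1.8,0,0,0]
    - [0,2.5,1.8,0,0,0]

```text
t: 19.38
eef_pos: [606.5, -43.0, 420.9]
tcp_rot: [-3.138, 0.0, 0.057]
ft_force: [-4.3, -3.7, 2.6]
opening: 0.168
```

```bash
cat >> h.py <<'E'
def lid():
    where(171.3);s=state();A=R.from_euler("xyz",s["tcp_rot"]).as_matrix();q=s["eef_pos"]+171.3*A[:,2]-[p[0],p[1],0]
    X=np.cos(p[2])*q[0]+np.sin(p[2])*q[1];print("lid",np.arctan2(q[2]-90,85-X)-.029)
E
python3 -c "
from h import *
lid()
"
```

```text
19.3833 chest [-49.6   3.6 249.6] F [-4.3 -3.7  2.6] op 0.168 [-0.18  0.45  1.58  0.    1.11 -0.24]
lid 0.8412299962118561
```

Call:
arm_command:
  steps:
    - [0,0.2,0.2,0,0,0]
    - [0,0.4,0.4,0,0,0]
    - [0,0.55,0.55,0,0,0]
    - [0,0.7,0.7,0,0,0]
    - [0,0.7,0.7,0,0,0]
    - [0,0.7,0.7,0,0,0]

```text
t: 19.88
eef_pos: [606.3, -47.4, 418.0]
tcp_rot: [-3.135, -0.003, 0.058]
ft_force: [-14.6, 14.5, 32.9]
opening: 0.163
```

```bash
python3 -c "
from h import *
lid()
"
```

```text
19.8833 chest [-53.4   3.5 246.7] F [-14.6  14.5  32.9] op 0.163 [-0.19  0.45  1.59  0.01  1.1  -0.25]
lid 0.8183440190346749
```

Call:
arm_command:
  steps:
    - [0,-0.2,-0.2,0,0,0]
    - [0,-0.4,-0.4,0,0,0]
    - [0,-0.4,-0.4,0,0,0]

```text
t: 20.13
eef_pos: [606.5, -45.0, 419.3]
tcp_rot: [-3.139, -0.001, 0.058]
ft_force: [-7.0, -2.9, 10.2]
opening: 0.163
```

```bash
python3 -c "
from h import *
lid()
b=read_camera('side');c=read_camera('scene')
cv2.imwrite('pics/w6.png',cv2.resize(np.hstack([b[130:280,230:410],c[120:270,230:410]]),(800,334))[:,:,::-1])
"
```

```text
20.1333 chest [-51.7   3.5 248. ] F [-7.  -2.9 10.2] op 0.163 [-0.18  0.45  1.58  0.    1.1  -0.24]
lid 0.8286458455797596
```

View pics/w6.png

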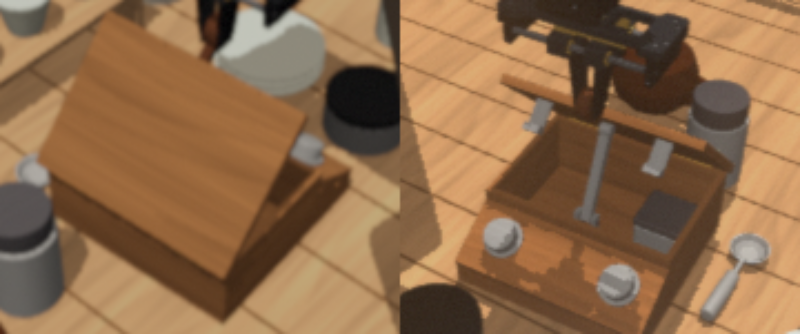

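Call:
arm_command:
  steps:
    - [0,0.1,0.1,0,0,0]
    - [0,0.1,0.1,0,0,0]
    - [0,0.1,0.1,0,0,0]
    - [0,0.1,0.1,0,0,0]
    - [0,0.1,0.1,0,0,0]
    - [0,0.1,-1,0,0,0]
    - [0,0.1,-3,0,0,0]
    - [0,0.1,-6,0,0,0]
    - [0,0.1,-9,0,0,0]
    - [0,4,-10,0,0,0]
    - [0,8,-10,0,0,0]
    - [0,12,-10,0,0,0]
  jaw: 4

```text
t: 21.23
eef_pos: [613.3, -165.6, 520.6]
tcp_rot: [-3.139, -0.004, 0.06]
ft_force: [1.5, 0.4, -0.4]
opening: 0.418
```

Call:
arm_command:
  steps:
    - [0,4,0,0,0,0]
    - [0,8,0,0,0,0]
    - [0,12,0,0,0,0]
    - [0,12,0,0,0,0]
    - [0,12,0,0,0,0]
    - [0,12,0,0,0,0]

```text
t: 21.73
eef_pos: [620.5, -284.5, 518.2]
tcp_rot: [-3.137, -0.001, 0.057]
ft_force: [0.1, 0.3, -0.1]
opening: 0.417
```

```bash
python3 -c "
from h import *
where(171.3)
b=read_camera('side');c=read_camera('scene')
m=camera_model('scene')
r=207;
for th in (0,.7,.78,.85): 
  k=[85-205*np.cos(th)+6*-np.sin(th)*-1,2.5,90+205*np.sin(th)+6*np.cos(th)];print(th,proj(m,w(p,k)).round(1), proj(camera_model('side'),w(p,k)).round(1))
cv2.imwrite('pics/w7.png',np.vstack([cv2.resize(np.hstack([b[130:280,230:410],c[120:270,230:410]]),(720,300)),cv2.resize(np.hstack([b,c]),(720,225))])[:,:,::-1])
"
```

```text
21.7333 chest [-291.2    3.2  346.9] F [ 0.1  0.3 -0.1] op 0.417 [-0.53  0.5   1.24  0.    1.4  -0.59]
0 [[301.4 227.6]] [[341.5 175. ]]
0.7 [[312.  174.3]] [[330.7 145. ]]
0.78 [[314.4 167.6]] [[327.7 143.5]]
0.85 [[316.6 162. ]] [[324.9 142.7]]
```

View pics/w7.png

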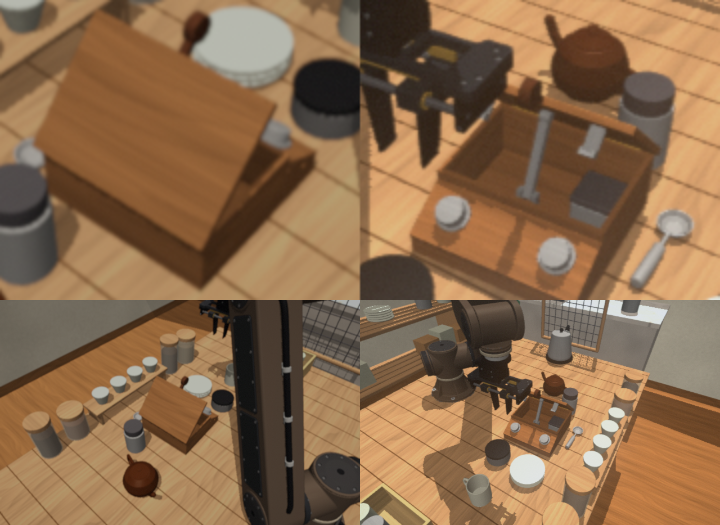

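```bash
python3 -c "
from cell import *
print(job_done())"
```

```text
the job is handed in; nothing more can be done
None
```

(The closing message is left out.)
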